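# Hang a ladder section on the two hooks of a welding stand

### The arm

A 6-joint arm with a two-finger parallel gripper is mounted at the origin on the work surface. World frame = base frame: x ahead of the robot, y to its left, z up, the work surface at z = 0. Lengths are in m, angles in rad, forces in N, time in s.
With the tool pointing down it reaches from about 0.35 to 0.85 m from the base axis. Payload 8.1 kg.
Tool frame: the origin (TCP) lies midway between the tips of the shut fingers; the grasp point (between the pads) lies 19 mm behind it (robot.grip_point_offset is the distance from the TCP to the grasp point, in m); z points along the fingers, y is the line along which they close (so a half turn about z gives the same grasp; the last joint's range is limited). The gripper opens to 93 mm and grips with 3 to 60 N. Pads are 15 mm wide; open, the fingers measure 128 mm over their backs; the gripper's body (75 mm by 188 mm) begins 65 mm behind the grasp point.
Start: joints at [-0.085, 0.13, 1.488, -0, 1.523, -0.085], TCP at [0.6, 0, 0.219] pointing down, gripper open.
Joint ranges: [-2.96, 2.96], [-0.89, 2.26], [0.02, 2.5], [-1.34, 4.48], [0, 2.73], [-2.66, 2.66]. Speed limits (rad/s): [2.39, 2.39, 2.79, 3.14, 3.14, 3.14].

### API

Orientations are given as a rotation vector (axis times angle).
In Python, from plant import robot, read_camera, job gives the robot as it stands.
- The arm moves only by the shell command python3 -m inch 'ROWS' [FORCE]. ROWS is JSON, one flat list of numbers, 5 for each row, row after row: the shift along the world's x, y, z in mm, then the turn about the world's z in degrees, then the opening in per cent of the stroke, from 0 (shut) to 100 (fully open). In form: [dx, dy, dz, yaw, hand, dx, dy, dz, yaw, hand, ...]. A call has 1 to 10 rows; each row is the pose to reach, as a shift and turn from the pose commanded when the call began; what a row does not reach only later rows make up. A row lasts 1/12 s, in which the tool goes at most 41.7 mm and 7.16 degrees, less where a joint would pass 70% of its speed; a pose out of reach is approached as far as the arm can. A call with a gripper value outside its range is refused whole. The fingers move at their own pace and stop on an object; FORCE is the grip in N (left out, the last holds). Time passes only in rows, so rows that repeat a pose let the fingers close. It gives the time, the measured TCP pose, the force, the opening and the grip force at its end, in the units of the state.
- robot.read_state(): the state, without advancing time (a new reading comes with each control period).
- read_camera(name): name is "scene" or "side" or "wrist"; returns a dict with "image" (480x640x3 uint8, blue, green, red), "K" (3x3 intrinsics, pixels), "extrinsics" (4x4, takes a point from world to camera coordinates); the wrist camera has in their place "mount" (4x4, takes a point from camera to tool coordinates, whose origin is the TCP and whose axes are the flange's). Camera axes: x right, y down, z forward; pixel columns grow to the right and rows downward; lengths in m; the calibration is good to about 2 mm. A picture is of the moment at which its call begins: read the wrist's pose just before it. There is no depth.
- job.close_job(): hands the job in; it is judged then, once.
The state is a dict: "t": time; "q": joint angles; "dq": joint speeds; "joint_torque": joint torques, N m; "tool_pos": TCP position; "orientation": TCP orientation; "force": force on the tool from outside, world axes, zero at the start; "wrist_torque": the same for the moment, N m; "opening": finger opening in m; "gripper_force": force on a finger pad.
Only numpy, scipy, OpenCV 4.12 (cv2) and the standard library are available. Lean on these libraries where they do the work, as an engineer would, in place of code of your own. Each camera call takes 0.05 s, during which the arm holds its last target. There are 200 camera calls.

### The job

Take the short steel ladder section out of its slotted rest by its top rung and hang it on the stand, with the top rung lying right down in the notches of both hooks. Go gently by feel, never pushing the ladder against the stand harder than 30 N, and while you still hold it make sure that both hooks carry it before you let go. Leave the tools and other things on the bench where they are.

Things in the scene. Friction and masses are not known exactly. Their poses are not given: they have to be found in the camera images.
- top_rung (a point): Bare steel ladder section, 0.4-0.65 kg: two side bars 12 mm thick, 20 wide, 150 long, 340 over all; two round rungs of 12 mm diameter, 300 mm long between the bars, the lower 126 mm below the top one. Point: centre of the top rung, gripped from above across the rung. y along the rung, x square to the ladder, z up. The bars reach 12 mm above, 138 below this point. It starts in the rest, point 146 mm above the bench.
- rest: Fixed steel rest holding the ladder upright: a flat bar 360 mm long (along y) with a slotted upright at each end for the side bars. Slots 17 mm wide, open at the top 53 mm above the bench, 45 mm deep: draw the ladder straight up. Origin on the bench at its middle, under the top rung.
- stand: Fixed, rigid steel stand: 12 mm base plate and a post of 42 mm diameter, its axis 80 mm along this frame's +x from the origin, which lies on the bench. A head with two level hooks is clamped on the post, the hooks pointing to this frame's -x, 120 mm to the +y and -y sides, 12 mm wide. With the head square to the base, the notches of both hooks are above this frame's x = 0.
- hook_middle (a point): Point of the stand midway between the two notches IF the head is square and at mid height (rung centre at 195 mm when seated). It does not follow the head: the head is clamped up to 20 mm higher or lower and turned up to 0.15 rad either way about the post; this is not measured and must be felt or seen. The rung pressed on the wall of one hook only gives a moment about the vertical.
- post_top (a point): Top of the post, on its axis, 184 mm above the bench. Each hook, from the post outwards (distance to the post's axis): a wall, front face at 72 mm, top 26 mm above the notch floor; the notch, 72 to 87 mm, flat floor; a level landing, 87 to 142 mm, 10 mm above the notch floor; an upturned tip to 152 mm, its top 33 mm above the notch floor. The cross-arm is behind and 37 mm below the notches. The hooks go in between the two rungs.
- tin: Brass-coloured round tin, 52 mm across, 36 high, on the stand's base plate behind the post, loose on the bench; leave alone. Origin at its underside.
- chip_hammer: Hammer with wooden handle, 200 mm long, lying before the stand, loose on the bench; leave alone. Origin at its underside.
- wire_brush: Wooden wire brush, 200 mm long, lying before the rest, loose on the bench; leave alone. Origin at its underside.

How it is judged:
On the way, in this order (a step that is already met when the one before it is completed fails the run):
1. the ladder section is lifted clear of the rest (height (world z) of top_rung above 0.2 m and contact force between ladder and rest below 0.1 N), for 0.1 s.
2. still held in the fingers, the top rung bears on the notch floors of both hooks (more than 0.6 N on each) for 0.3 s (contact force between ladder and head_c0 above 0.6 N and contact force between ladder and head_c1 above 0.6 N and contact force between the fingers and ladder above 1 N), for 0.3 s.
At the end, for the whole second after the job is handed in: The ladder section hangs at rest on the stand, upright within 7 degrees, its top rung bearing on the notch floors of both hooks (more than 0.6 N on each) (contact force between ladder and head_c0 above 0.6 N and contact force between ladder and head_c1 above 0.6 N and angle between top_rung's own z axis and vertical below 0.12 rad and linear speed of ladder below 0.02 m/s and angular speed of ladder below 0.1 rad/s); the robot touches nothing.
It fails at once if the ladder is pushed against the stand or its hooks harder than 30 N (contact force between ladder and head above 30 N or contact force between ladder and stand above 30 N).
It fails at once if another thing on the bench is moved by more than 25 mm (distance of any of tin, chip_hammer, wire_brush, pliers, coupons, grinder, c_clamp from where it was at the start of the episode above 0.025 m).
It also fails if it takes over 72 s, if anything falls off the work surface, if the arm or the gripper's body presses on something with over 40 N, if the wrist force passes 120 N, or if a joint passes its speed limit or range.

## Working session

There is one attempt and no reset: what is moved stays moved. The work goes in short steps, Python scripts to look and compute and a shell command to move; the robot and the scene stay as the last step left them, time stands still between calls to the robot, and variables do not carry over. Pictures are saved under pics/ and viewed, at most 10 in all, crops included, and the job is handed in when it is done.

```bash
mkdir -p pics; python3 - <<'E'
from plant import robot, read_camera
import cv2,numpy as np
for n in("scene","side"):
    r=read_camera(n); cv2.imwrite(f"pics/{n}0.png",r["image"]); print(n,r["K"].tolist(),np.round(r["extrinsics"],4).tolist())
s=robot.read_state();print(s)
E
```

```text
scene [[489.70183089132667, 0.0, 319.9659124165399], [0.0, 489.70183089132667, 242.3219367812996], [0.0, 0.0, 1.0]] [[0.7501, 0.6612, 0.0168, -0.4061], [0.5576, -0.6185, -0.5537, -0.2238], [-0.3557, 0.4247, -0.8325, 1.2884], [0.0, 0.0, 0.0, 1.0]]
side [[593.7118363642157, 0.0, 315.13552350715634], [0.0, 593.7118363642157, 238.37991730411062], [0.0, 0.0, 1.0]] [[0.9836, -0.1804, 0.002, -0.5198], [-0.1084, -0.5993, -0.7932, 0.1751], [0.1443, 0.7799, -0.609, 0.9576], [0.0, 0.0, 0.0, 1.0]]
{'t': 0.1, 'q': array([-8.53712288e-02,  1.31108681e-01,  1.48914022e+00,  1.50583800e-05,
        1.52298723e+00, -8.53988368e-02]), 'dq': array([-0.0004287 , -0.0018467 , -0.00335367, -0.00010894, -0.00099487,
        0.00089881]), 'joint_torque': array([ 2.89806376e-03, -5.61339462e+01, -4.93095982e+01,  7.72326719e-02,
        2.89617141e-02, -2.83941080e-05]), 'tool_pos': array([5.99502592e-01, 8.78708454e-05, 2.17695137e-01]), 'orientation': array([-2.22051565e+00, -2.22057533e+00,  1.64439073e-03]), 'force': array([ 0.06762112,  0.01487516, -0.24860261]), 'wrist_torque': array([-0.02487793, -0.0265175 ,  0.04005732]), 'gripper_force': 0.0, 'opening': 0.09327606622830509}
```

View pics/scene0.png

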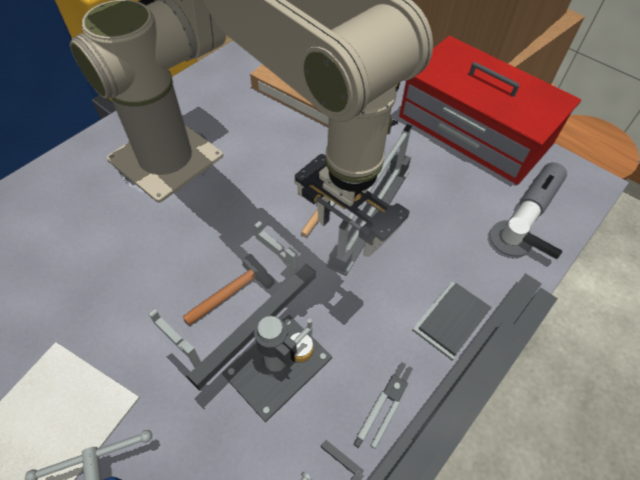

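View pics/side0.png

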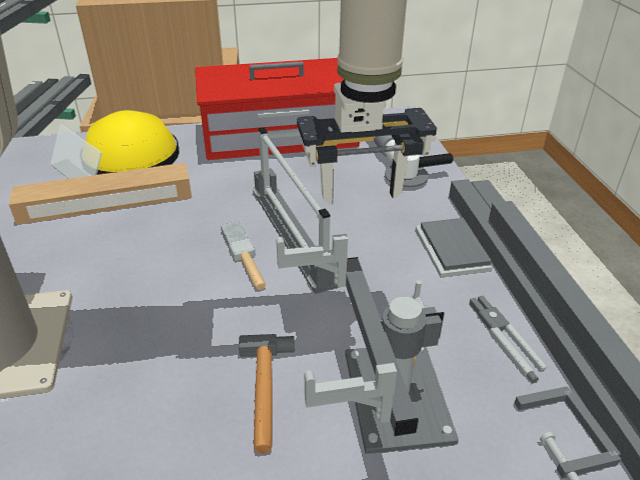

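The scene picture shows the ladder behind the gripper, upright along y. In the side view its bar tops are near (264,131) and (325,213). The stand's post top is at side (405,308) and scene (269,326). Next I enlarge both views.

```bash
python3 - <<'E'
import cv2
a=cv2.imread("pics/side0.png");b=cv2.imread("pics/scene0.png")
cv2.imwrite("pics/c1.png",cv2.resize(a[220:420,260:460],None,fx=3,fy=3,interpolation=cv2.INTER_CUBIC)); 
cv2.imwrite("pics/c2.png",cv2.resize(b[210:410,140:400],None,fx=3,fy=3,interpolation=cv2.INTER_CUBIC))
E
```

```text
(no output)
```

View pics/c1.png

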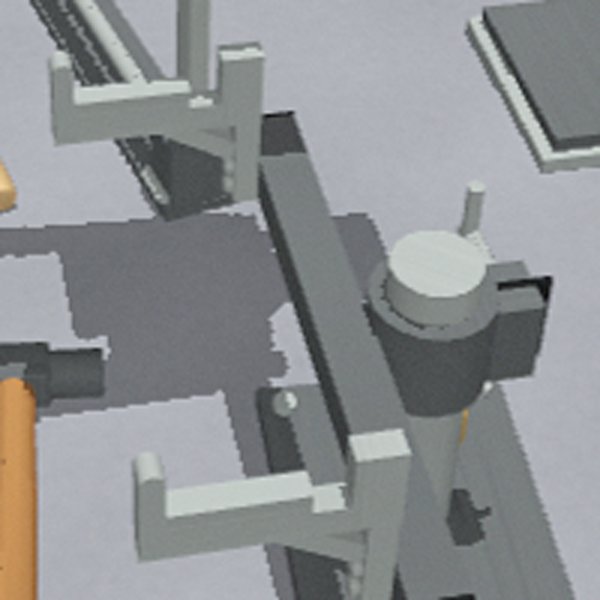

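View pics/c2.png

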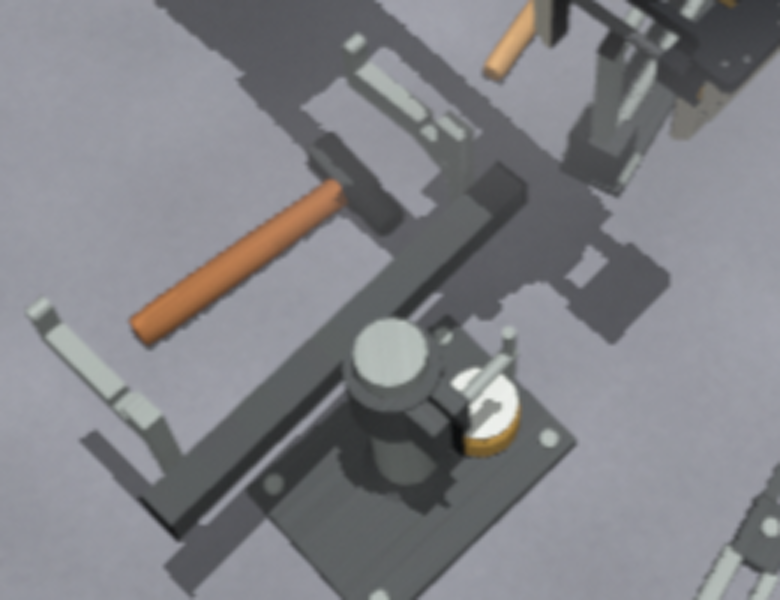

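Crop c1 (side) shows the two hooks. Tip tops are at side px (280,239) and (309,374), and the post top is at (405,308). Crop c2 (scene) shows tip tops at (258,224) and (154,313), and the post top at (270,327).

```bash
cat > h.py <<'E'
import numpy as np,cv2
K1=np.array([[489.7018,0,319.966],[0,489.7018,242.322],[0,0,1]]);E1=np.array([[0.7501,0.6612,0.0168,-0.4061],[0.5576,-0.6185,-0.5537,-0.2238],[-0.3557,0.4247,-0.8325,1.2884]])
K2=np.array([[593.7118,0,315.1355],[0,593.7118,238.380],[0,0,1]]);E2=np.array([[0.9836,-0.1804,0.002,-0.5198],[-0.1084,-0.5993,-0.7932,0.1751],[0.1443,0.7799,-0.609,0.9576]])
def tri(a,b):
    X=cv2.triangulatePoints(K1@E1,K2@E2,np.float64(a),np.float64(b)).ravel();return X[:3]/X[3]
def atz(K,E,p,z):
    C=-E[:,:3].T@E[:,3];d=E[:,:3].T@np.linalg.inv(K)@[p[0],p[1],1];return C+d*(z-C[2])/d[2]
E
python3 - <<'E'
from h import *
np.set_printoptions(precision=4,suppress=True)
c=lambda x,y:(x/3+260,y/3+220); s=lambda x,y:(x/3+140,y/3+210)
post=tri(s(390,352),c(436,265));print("post",post,atz(K1,E1,s(390,352),.184),atz(K2,E2,c(436,265),.184))
ft=tri(s(355,43),c(60,58));nt=tri(s(41,309),c(147,463));print("tips",ft,nt)
fl=tri(s(428,124),c(188,91));nl=tri(s(125,395),c(310,482));print("landing ends",fl,nl)
fw=tri(s(452,125),c(241,52));nw=tri(s(142,410),c(379,446));print("walltops",fw,nw)
for a,b in((ft,nt),(fl,nl),(fw,nw)):
    d=a-b;print(np.hypot(*d[:2]),"yaw",np.degrees(np.arctan2(-d[0],d[1])),"mid",(a+b)/2)
A=atz(K2,E2,(264,131),.158);B=atz(K2,E2,(325,213),.158);d=A-B
print("ladder",A,B,np.hypot(*d[:2]),np.degrees(np.arctan2(-d[0],d[1])),(A+B)/2)
print(atz(K1,E1,(344,222),.158))
E
```

```text
post [ 0.6087 -0.2094  0.1813] [ 0.6095 -0.2099  0.184 ] [ 0.6078 -0.2121  0.184 ]
tips [ 0.4629 -0.0883  0.222 ] [ 0.4621 -0.3273  0.2208]
landing ends [ 0.5233 -0.0886  0.194 ] [ 0.5232 -0.3263  0.196 ]
walltops [ 0.547  -0.0909  0.2169] [ 0.5467 -0.329   0.2152]
0.23897570428739012 yaw -0.1836136730668301 mid [ 0.4625 -0.2078  0.2214]
0.23769613083249078 yaw -0.025463407469120306 mid [ 0.5233 -0.2075  0.195 ]
0.23803785989033707 yaw -0.07223573764348566 mid [ 0.5468 -0.21    0.2161]
ladder [0.4882 0.3611 0.158 ] [0.5545 0.053  0.158 ] 0.31515320983991885 12.149028181552188 [0.5213 0.207  0.158 ]
[0.5504 0.059  0.158 ]
```

The stand's head is square to the world (yaw about 0), with the notches near (0.529, -0.209) and the seated rung centre at about z = 0.194. The ladder middle is near (0.522, 0.207) with a yaw of about 12°. I hover over it and look.

```bash
python3 -m inch '[-15,41,20,5,100,-30,82,30,10,100,-45,123,30,12,100,-60,164,30,12,100,-75,200,30,12,100,-78,207,30,12,100,-78,207,30,12,100]' 
python3 - <<'E'
from plant import robot, read_camera
import cv2,numpy as np
s=robot.read_state();print(s["t"],s["tool_pos"],s["orientation"])
r=read_camera("wrist");cv2.imwrite("pics/w1.png",r["image"]);print(r["K"].tolist(),np.round(r["mount"],4).tolist())
a=read_camera("side")["image"];cv2.imwrite("pics/side1.png",a)
E
```

```text
t: 0.68
tool_pos: [0.52, 0.2108, 0.2483]
orientation: [-1.97, -2.445, -0.0]
force: [0.5, -0.5, -0.2]
opening: 0.0931
gripper_force: 0.0
0.6833 [0.51997021 0.21082186 0.24831342] [-1.97046929e+00 -2.44483362e+00 -1.69054260e-04]
[[386.22638252837334, 0.0, 325.55861355399645], [0.0, 386.22638252837334, 234.65690674384447], [0.0, 0.0, 1.0]] [[0.0006, -0.9632, -0.2688, 0.0748], [1.0, 0.0008, -0.0007, 0.0008], [0.0009, -0.2688, 0.9632, -0.1661], [0.0, 0.0, 0.0, 1.0]]
```

View pics/w1.png

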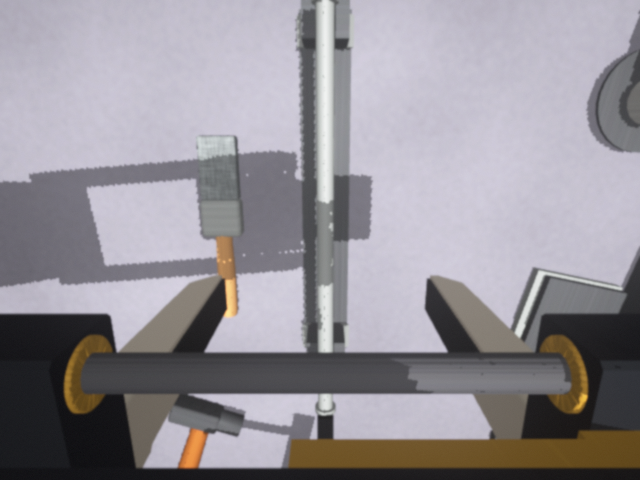

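The wrist view shows the rung vertical at column 325, centred between the fingers and aligned with them. Its near end meets the bar at about (325,408). I use that to get the position along the rung.

```bash
python3 - <<'E'
import numpy as np
from scipy.spatial.transform import Rotation as R
p=np.array([.51997,.21082,.24831]);Rt=R.from_rotvec([-1.97047,-2.44483,-.00017]).as_matrix()
M=np.array([[0.0006,-0.9632,-0.2688,0.0748],[1,0.0008,-0.0007,0.0008],[0.0009,-0.2688,0.9632,-0.1661]])
C=Rt@M[:,3]+p
for (u,v),z in[((325,408),.146),((325,412),.158),((325,30),.146),((325,200),.146)]:
    d=Rt@M[:,:3]@[(u-325.56)/386.226,(v-234.66)/386.226,1];X=C+d*(z-C[2])/d[2];print(X, Rt.T@(X-p))
print(Rt)
E
```

```text
[0.55159929 0.06597627 0.146     ] [-0.14838618  0.00022989  0.10212219]
[0.55031547 0.07205525 0.158     ] [-0.14215805  0.0002561   0.09013004]
[0.49166973 0.34140622 0.146     ] [0.13348804 0.00017477 0.10247884]
[0.51468925 0.23561093 0.146     ] [0.02521745 0.00019594 0.10234185]
[[-2.12418478e-01  9.77178139e-01 -1.12921420e-03]
 [ 9.77177972e-01  2.12419654e-01  1.04918645e-03]
 [ 1.26510935e-03 -8.80576656e-04 -9.99998812e-01]]
```

```bash
python3 -m inch '[-1,3,-35,0,100,-1,3,-70,0,100,-1,3,-100,0,100,-1,3,-121,0,100,-1,3,-121,0,100,-1,3,-121,0,0,-1,3,-121,0,0,-1,3,-121,0,0,-1,3,-121,0,0,-1,3,-121,0,0]' 45
python3 -m inch '[0,0,0,0,0,0,0,0,0,0,0,0,0,0,0,0,0,0,0,0]'
```

```text
t: 1.62
tool_pos: [0.5221, 0.2102, 0.1294]
orientation: [1.976, 2.44, 0.004]
force: [-0.2, -0.1, -0.1]
opening: 0.0645
gripper_force: 0.0
t: 1.95
tool_pos: [0.521, 0.2101, 0.1277]
orientation: [1.977, 2.442, 0.0]
force: [0.9, -0.6, -0.4]
opening: 0.0376
gripper_force: 0.0
```

```bash
python3 -m inch '[0,0,0,0,0,0,0,0,0,0,0,0,0,0,0,0,0,0,0,0,0,0,0,0,0,0,0,0,0,0]'
python3 -m inch '[0,0,6,0,0,0,0,12,0,0,0,0,20,0,0,0,0,30,0,0,0,0,45,0,0,0,0,60,0,0,0,0,80,0,0,0,0,100,0,0,0,0,100,0,0,0,0,100,0,0]'
```

```text
t: 2.45
tool_pos: [0.5209, 0.21, 0.1276]
orientation: [-1.977, -2.441, 0.0]
force: [0.1, 0.1, 0.3]
opening: 0.0105
gripper_force: 45.0
t: 3.28
tool_pos: [0.5221, 0.2104, 0.2295]
orientation: [1.976, 2.44, 0.005]
force: [-0.2, -0.2, -6.1]
opening: 0.0109
gripper_force: 45.0
```

```bash
python3 -m inch '[-15,0,5,-2,0,-35,0,5,-4,0,-55,-5,5,-6,0,-75,-20,5,-8,0,-95,-40,5,-10,0,-108,-65,5,-12.2,0,-112,-90,5,-12.2,0,-112,-115,5,-12.2,0,-112,-140,5,-12.2,0,-112,-165,5,-12.2,0]'
python3 -m inch '[0,-25,0,0,0,0,-50,0,0,0,0,-75,0,0,0,0,-100,0,0,0,0,-125,0,0,0,0,-150,0,0,0,0,-175,0,0,0,0,-200,0,0,0,0,-220,0,0,0,0,-237,0,0,0]'
python3 -m inch '[0,-10,0,0,0,0,-17,0,0,0,0,-17,0,0,0,0,-17,0,0,0,0,-17,0,0,0,0,-17,0,0,0]'
python3 - <<'E'
from plant import robot, read_camera
import cv2
s=robot.read_state();print(s["t"],s["tool_pos"],s["orientation"],s["force"],s["wrist_torque"])
a=read_camera("side")["image"];b=read_camera("scene")["image"];cv2.imwrite("pics/side2.png",a);cv2.imwrite("pics/scene2.png",b)
cv2.imwrite("pics/m2.png",cv2.hconcat([a[100:440,190:500],b[100:440,110:420]]))
E
```

```text
t: 4.12
tool_pos: [0.4079, 0.044, 0.231]
orientation: [-2.224, -2.217, 0.002]
force: [0.6, -0.7, -5.9]
opening: 0.0112
gripper_force: 45.0
t: 4.95
tool_pos: [0.408, -0.1932, 0.2308]
orientation: [-2.225, -2.215, 0.001]
force: [-0.0, 0.2, -5.3]
opening: 0.0107
gripper_force: 45.0
t: 5.45
tool_pos: [0.4091, -0.2081, 0.2326]
orientation: [-2.224, -2.219, -0.0]
force: [0.4, -0.4, -6.7]
opening: 0.0107
gripper_force: 45.0
5.45 [ 0.40914791 -0.20810091  0.23261199] [-2.22399557e+00 -2.21867279e+00 -4.19086846e-04] [ 0.4004956  -0.3688706  -6.73952167] [-0.00025196  0.05651925 -0.00307596]
```

View pics/m2.png

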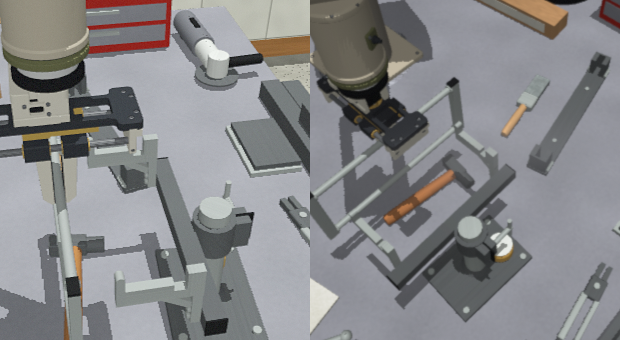

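Both bars hang upright in front of the hooks, clear of them and aligned. I move over the landing and then go down by feel.

```bash
python3 -m inch '[15,0,0,0,0,35,0,0,0,0,55,0,0,0,0,75,0,0,0,0,92,0,0,0,0,101,0,-5,0,0,103,0,-15,0,0,103,0,-25,0,0,103,0,-33,0,0,103,0,-38,0,0]'
python3 -m inch '[0,0,0,0,0,0,0,0,0,0,0,0,0,0,0,0,0,0,0,0,0,0,0,0,0]'
python3 -m inch '[0,0,-1,0,0,0,0,-2,0,0,0,0,-3,0,0,0,0,-4,0,0,0,0,-4,0,0,0,0,-4,0,0]'
```

```text
t: 6.38
tool_pos: [0.5103, -0.2085, 0.1922]
orientation: [-2.223, -2.215, 0.002]
force: [-0.4, 0.5, -7.2]
opening: 0.0108
gripper_force: 45.0
t: 6.8
tool_pos: [0.5123, -0.2092, 0.1954]
orientation: [2.225, 2.217, 0.001]
force: [0.7, 0.0, -5.6]
opening: 0.0108
gripper_force: 45.0
t: 7.3
tool_pos: [0.5119, -0.2089, 0.1904]
orientation: [-2.225, -2.217, 0.0]
force: [0.1, -0.4, -5.7]
opening: 0.0104
gripper_force: 45.0
```

```bash
python3 -m inch '[0,0,-1,0,0,0,0,-2,0,0,0,0,-2,0,0,0,0,-2,0,0]'
python3 - <<'E'
from plant import robot
s=robot.read_state();print(s["tool_pos"],s["force"],s["wrist_torque"])
E
```

```text
t: 7.63
tool_pos: [0.512, -0.209, 0.1886]
orientation: [-2.225, -2.218, 0.0]
force: [-0.0, -0.0, -6.7]
opening: 0.0105
gripper_force: 45.0
[ 0.51200371 -0.20897318  0.18860208] [-0.04425406 -0.01485507 -6.70804643] [-0.02183087 -0.02813135  0.01086052]
```

```bash
for i in 1; do python3 -m inch '[0,0,-1,0,0,0,0,-1,0,0,0,0,-1,0,0]'; done
python3 -m inch '[0,0,-1,0,0,0,0,-1,0,0,0,0,-1,0,0]'
python3 -m inch '[0,0,-1,0,0,0,0,-1,0,0,0,0,-1,0,0]'
python3 - <<'E'
from plant import robot
s=robot.read_state();print(s["tool_pos"],s["force"],s["wrist_torque"])
E
```

```text
t: 7.88
tool_pos: [0.5121, -0.209, 0.1883]
orientation: [2.225, 2.217, 0.0]
force: [-3.1, 1.3, 1.8]
opening: 0.0108
gripper_force: 45.0
t: 8.13
tool_pos: [0.5122, -0.2091, 0.1882]
orientation: [2.225, 2.217, 0.0]
force: [-5.2, 3.3, 7.5]
opening: 0.0107
gripper_force: 45.0
t: 8.38
tool_pos: [0.5122, -0.2091, 0.1881]
orientation: [2.224, 2.217, 0.0]
force: [-9.8, 3.7, 13.4]
opening: 0.0107
gripper_force: 45.0
[ 0.51222169 -0.20910495  0.18813553] [-9.84997979  3.715496   13.38868329] [ 0.79945373  1.59108165 -0.03276764]
```

```bash
python3 -m inch '[0,0,2,0,0,0,0,5,0,0,0,0,5,0,0,0,0,5,0,0,0,0,5,0,0]'
python3 -m inch '[3,0,0,0,0,6,0,0,0,0,9,0,0,0,0,12,0,0,0,0,14,0,0,0,0,14,0,0,0,0,14,0,0,0,0,14,0,0,0,0]'
python3 - <<'E'
from plant import robot
s=robot.read_state();print(s["tool_pos"],s["force"],s["wrist_torque"])
E
```

```text
t: 8.8
tool_pos: [0.5118, -0.2089, 0.1899]
orientation: [-2.225, -2.217, 0.0]
force: [0.4, 0.4, -6.0]
opening: 0.0107
gripper_force: 45.0
t: 9.47
tool_pos: [0.526, -0.2089, 0.1906]
orientation: [-2.225, -2.217, 0.0]
force: [0.7, 0.5, -6.2]
opening: 0.011
gripper_force: 45.0
[ 0.52595368 -0.20894673  0.19057344] [ 0.68024335  0.47028486 -6.22932519] [-0.05355982  0.00178198 -0.01617355]
```

```bash
for f in 1; do python3 -m inch '[1,0,0,0,0,2,0,0,0,0,2,0,0,0,0,2,0,0,0,0]'; done
python3 -m inch '[1,0,0,0,0,1,0,0,0,0,1,0,0,0,0]'
python3 -m inch '[1,0,0,0,0,1,0,0,0,0,1,0,0,0,0]'
python3 - <<'E'
from plant import robot
s=robot.read_state();print(s["tool_pos"],s["force"],s["wrist_torque"])
E
```

```text
t: 9.8
tool_pos: [0.528, -0.209, 0.1907]
orientation: [2.225, 2.218, 0.0]
force: [0.4, 0.8, -6.7]
opening: 0.0105
gripper_force: 45.0
t: 10.05
tool_pos: [0.529, -0.209, 0.1906]
orientation: [-2.225, -2.217, 0.0]
force: [-0.0, -0.2, -6.4]
opening: 0.0107
gripper_force: 45.0
t: 10.3
tool_pos: [0.53, -0.209, 0.1906]
orientation: [-2.225, -2.218, -0.0]
force: [1.0, 0.2, -5.5]
opening: 0.0104
gripper_force: 45.0
[ 0.5300457  -0.20897469  0.19062882] [ 0.98185386  0.17673751 -5.49175883] [-0.01458106 -0.02694938  0.02013964]
```

```bash
python3 -m inch '[1,0,0,0,0,1,0,0,0,0,1,0,0,0,0]'
python3 - <<'E'
from plant import robot
s=robot.read_state();print(s["tool_pos"],s["force"],s["wrist_torque"])
E
python3 -m inch '[1,0,0,0,0,1,0,0,0,0,1,0,0,0,0]'
python3 - <<'E'
from plant import robot
s=robot.read_state();print(s["tool_pos"],s["force"],s["wrist_torque"])
E
```

```text
t: 10.55
tool_pos: [0.5305, -0.209, 0.1905]
orientation: [-2.225, -2.217, 0.001]
force: [-4.2, -0.2, -4.8]
opening: 0.0109
gripper_force: 45.0
[ 0.53054356 -0.20897333  0.1905406 ] [-4.20730604 -0.19228397 -4.75724199] [ 0.04295256  0.78685202 -0.01689869]
t: 10.8
tool_pos: [0.5306, -0.209, 0.1905]
orientation: [-2.224, -2.216, 0.003]
force: [-10.0, 0.8, -0.7]
opening: 0.0109
gripper_force: 45.0
[ 0.53058804 -0.20897886  0.19045417] [-10.02822401   0.82337087  -0.65472407] [ 0.06600703  1.70577655 -0.03477618]
```

The rung touches the wall at x = 0.5305 with almost no vertical moment, so it meets both hooks together. I back off 1.5 mm from that and lower it into the notches.

```bash
python3 -m inch '[-3,0,0,0,0,-3,0,0,0,0,-3,0,-2,0,0,-3,0,-4,0,0,-3,0,-6,0,0,-3,0,-8,0,0,-3,0,-10,0,0,-3,0,-10,0,0,-3,0,-10,0,0]'
python3 - <<'E'
from plant import robot
s=robot.read_state();print(s["tool_pos"],s["force"],s["wrist_torque"])
E
```

```text
t: 11.55
tool_pos: [0.5289, -0.2089, 0.1803]
orientation: [-2.225, -2.217, 0.0]
force: [0.8, 0.4, -6.1]
opening: 0.0106
gripper_force: 45.0
[ 0.52889374 -0.20889143  0.18031939] [ 0.81495952  0.36175051 -6.13184843] [-0.0028298   0.00666033  0.0376209 ]
```

Already 8 mm below the landing level and moving freely. The floor should be at about 0.1783.

```bash
python3 -m inch '[0,0,-1,0,0,0,0,-2,0,0,0,0,-2,0,0,0,0,-2,0,0]'
python3 -m inch '[0,0,-1,0,0,0,0,-1,0,0,0,0,-1,0,0]'
python3 - <<'E'
from plant import robot
s=robot.read_state();print(s["tool_pos"],s["force"],s["wrist_torque"])
E
```

```text
t: 11.88
tool_pos: [0.529, -0.209, 0.1786]
orientation: [-2.225, -2.218, -0.0]
force: [1.0, -0.6, -5.6]
opening: 0.0107
gripper_force: 45.0
t: 12.13
tool_pos: [0.5292, -0.209, 0.1784]
orientation: [2.225, 2.217, 0.0]
force: [-2.6, 1.6, 1.8]
opening: 0.0109
gripper_force: 45.0
[ 0.52916176 -0.2090357   0.17836327] [-2.62774559  1.600229    1.77431759] [ 0.20183796  0.51431749 -0.03240682]
```

```bash
python3 -m inch '[0,0,-0.5,0,0,0,0,-0.5,0,0,0,0,-0.5,0,0,0,0,-0.5,0,0,0,0,-0.5,0,0,0,0,-0.5,0,0]'
python3 - <<'E'
from plant import robot,read_camera
import cv2
s=robot.read_state();print(s["tool_pos"],s["force"],s["wrist_torque"])
a=read_camera("side")["image"];b=read_camera("scene")["image"]
f=lambda i:cv2.resize(i,(400,600),interpolation=cv2.INTER_CUBIC)
cv2.imwrite("pics/m3.png",cv2.hconcat([f(a[150:450,270:470]),f(b[180:400,130:277])]))
E
```

```text
t: 12.63
tool_pos: [0.5292, -0.2091, 0.1783]
orientation: [2.225, 2.217, 0.0]
force: [-4.4, 2.6, 4.4]
opening: 0.0105
gripper_force: 45.0
[ 0.52917771 -0.20906555  0.17828032] [-4.44580886  2.58220689  4.44998729] [ 0.36426273  0.9378587  -0.01297866]
```

View pics/m3.png

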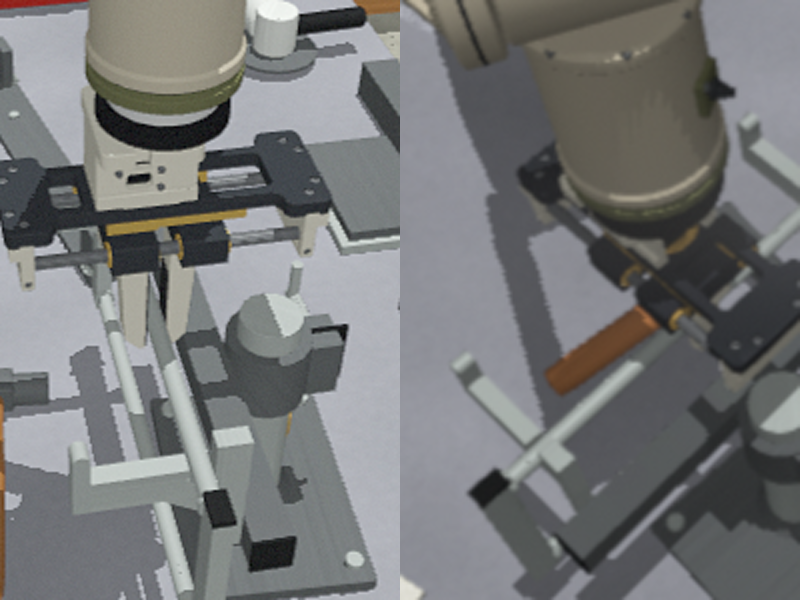

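The rung lies in the notches behind the landing on both hooks, and both carry it. The moment about the rung is nearly balanced and the upward force is about 10 N. I ease the pressure, open the fingers part way to stay clear of the post, and lift off.

```bash
python3 -m inch '[0,0,0.7,0,0,0,0,0.7,0,0,0,0,0.7,0,35,0,0,0.7,0,35,0,0,0.7,0,35,0,0,0.7,0,35,0,0,0.7,0,35,0,0,0.7,0,35,0,0,0.7,0,35]'
python3 - <<'E'
from plant import robot
s=robot.read_state();print(s["tool_pos"],s["opening"],s["force"],s["wrist_torque"])
E
```

```text
t: 13.48
tool_pos: [0.529, -0.209, 0.1778]
orientation: [2.225, 2.218, 0.0]
force: [-0.3, -0.0, -0.4]
opening: 0.0326
gripper_force: 0.0
[ 0.52904819 -0.20900471  0.17779901] 0.0326380693874193 [-0.29847236 -0.0029589  -0.38578788] [ 0.03427684 -0.00937914 -0.04244875]
```

```bash
python3 -m inch '[0,0,10,0,35,0,0,25,0,35,0,0,45,0,35,0,0,70,0,35,0,0,100,0,35,0,0,120,0,35,-30,0,120,0,35,-60,0,120,0,35,-90,0,120,0,35,-120,0,120,0,35]'
python3 -m inch '[0,0,0,0,35,0,0,0,0,35,0,0,0,0,35,0,0,0,0,35,0,0,0,0,35,0,0,0,0,35,0,0,0,0,35,0,0,0,0,35,0,0,0,0,35,0,0,0,0,35]'
python3 - <<'E'
from plant import read_camera
import cv2
a=read_camera("side")["image"];b=read_camera("scene")["image"]
cv2.imwrite("pics/m4.png",cv2.hconcat([a[80:480,220:600],b[80:480,100:480]]))
E
```

```text
t: 14.32
tool_pos: [0.4079, -0.2089, 0.2986]
orientation: [2.224, 2.217, 0.0]
force: [-1.0, -0.7, 0.7]
opening: 0.0326
gripper_force: 0.0
t: 15.15
tool_pos: [0.4091, -0.2089, 0.2977]
orientation: [-2.225, -2.218, 0.0]
force: [0.2, -0.0, 0.2]
opening: 0.0326
gripper_force: 0.0
```

View pics/m4.png

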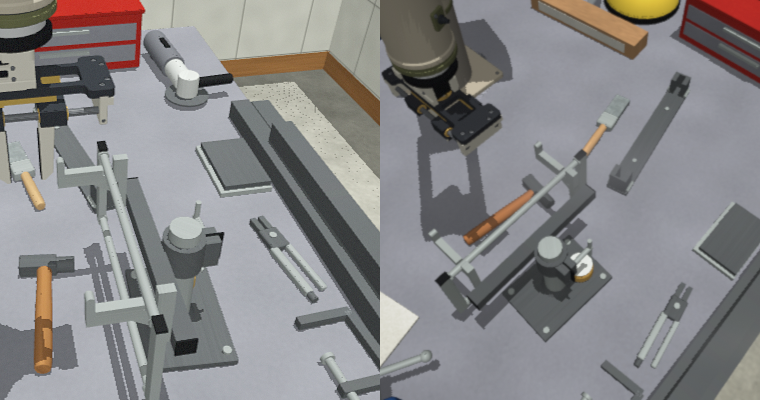

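The ladder hangs on both hooks and the gripper is clear. I let any swing die out, then hand in.

```bash
for i in 1 2 3; do :; done
python3 -m inch '[0,0,0,0,35,0,0,0,0,35,0,0,0,0,35,0,0,0,0,35,0,0,0,0,35,0,0,0,0,35,0,0,0,0,35,0,0,0,0,35,0,0,0,0,35,0,0,0,0,35]' >/dev/null
python3 -m inch '[0,0,0,0,35,0,0,0,0,35,0,0,0,0,35,0,0,0,0,35,0,0,0,0,35,0,0,0,0,35,0,0,0,0,35,0,0,0,0,35,0,0,0,0,35,0,0,0,0,35]' >/dev/null
python3 - <<'E'
from plant import read_camera,robot
import cv2,numpy as np
a=read_camera("side")["image"].astype(int)
for _ in range(6): b=read_camera("side")["image"].astype(int); print(np.abs(a-b)[200:460,300:420].max(),end=" ")
print(robot.read_state()["t"])
E
```

```text
19 18 21 19 20 18 17.2667
```

```bash
python3 -c "
from plant import job
print(job.close_job())"
```

```text
the job is handed in; nothing more can be done
None
```

The ladder section hangs at rest with its top rung in the notches of both hooks. It was released after both hooks carried it, no measured wrist force came near 30 N, nothing else on the bench looked disturbed, and I handed the job in at about 17 s; no verdict was returned.

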